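# Fit the middle spring channel nut in a shelf rail

### The arm

A 7-joint arm with a two-finger parallel gripper is mounted at the origin on the work surface. World frame = base frame: x ahead of the robot, y to its left, z up, the work surface at z = 0. Lengths are in m, angles in rad, forces in N, time in s.
With the tool pointing down it reaches from about 0.4 to 0.85 m from the base axis. Payload 4.5 kg.
Tool frame: the origin (TCP) lies at the very end of the fingers, on their centre line; the grasp point (between the pads) lies 19 mm behind it; z points along the fingers, y is the line along which they close (so a half turn about z gives the same grasp; the last joint's range is limited). The gripper opens to 88 mm and grips with 3 to 60 N. Pads are 18 mm wide; open, the fingers measure 123 mm over their backs; the gripper's body (75 mm by 187 mm) begins 45 mm behind the grasp point.
Start: joints at [-1.237, 0.689, -0.195, 1.565, 0.157, 0.902, -0.215], TCP at [0.185, 0.597, 0.239] pointing down, gripper open.
Joint ranges: [-3.01, 3.01], [-0.46, 2.08], [-1.47, 1.51], [0.13, 2.56], [-1, 4.14], [0.04, 2.09], [-2.66, 2.66]. Speed limits (rad/s): [2.57, 2.57, 3.14, 3.14, 3.14, 3.14, 3.14].

### API

Orientations are given as a unit quaternion [x, y, z, w].
In Python, from plant import r gives the robot as it stands. The module is installed in compiled form; this text tells all that it offers.
- The arm moves only by the tool step_arm, never from a script. Its argument "increments" is a list of rows, each a list of 2 entries, a list of its own where there are three numbers: the shift along the world's x, y, z in cm, then the turn, a rotation vector about the world's x, y, z in degrees. A call has exactly 10 rows; each row shifts and turns the commanded pose from where the row before left it; what a row does not reach is not made up. A row lasts 1/10 s, in which the tool goes at most 50 mm and 8.59 degrees, less where a joint would pass 70% of its speed; a pose out of reach is approached as far as the arm can. A call is refused whole if a number of a shift passes 5 or a number of a turn 8.59, either way. A call with a gripper value outside its range is refused whole. "fingers" is the opening, from 0 (shut) to 1 (fully open), set as the call begins (left out, the last holds). The fingers move at their own pace and stop on an object; "grip_force" is the grip in N (left out, the last holds). Time passes only in rows, so rows that do not move let the fingers close, or fill a call up. It gives the time, the measured TCP pose, the force, the opening and the grip force at its end, in the units of the state.
- r.get_state(): the state, without advancing time (a new reading comes with each control period).
- r.snapshot(name): name is "side" or "top"; returns (picture, depth): 480x640x3 uint8, red, green, blue; 480x640 float32, m along the optical axis (not along the pixel's ray), 0 where there is no reading.
- r.calibration(name): a dict with "fov_y" (degrees; the focal length in pixels is half the picture's height over the tangent of half this angle, whatever the lens; pixels are square), "cx", "cy" (the principal point, pixels), "R" (3x3) and "t" (3): a world point X has camera coordinates R X + t. Camera axes: x right, y down, z forward; pixel columns grow to the right and rows downward; lengths in m; the calibration is good to about 2 mm. A picture is of the moment at which its call begins. calibration takes no time and is no camera call.
- r.finish_job(): hands the job in; it is judged then, once.
The state is a dict: "clock": time; "q": joint angles; "qd": joint speeds; "joint_torque": joint torques, N m; "tool_pos": TCP position; "eef_rot": TCP orientation; "contact_force": force on the tool from outside, world axes, zero at the start; "moment": the same for the moment, N m; "opening": opening from 0.0 (shut) to 1.0 (fully open); "finger_force": force on a finger pad.
Only numpy, scipy, OpenCV 4.12 (cv2) and the standard library are available. Lean on these libraries where they do the work, as an engineer would, in place of code of your own. Each camera call takes 0.05 s, during which the arm holds its last target. There are 200 camera calls.

### The job

Fit the spring channel nut in the shelf rail, midway between the two brackets. First stand the nut up on its T-head on the counter and let go of it; then take it by its coupler from above, put the head lengthwise into the slot of the channel, press it down against its spring, twist it ninety degrees, and let the spring draw it up so that its grooves catch the channel lips. Leave it standing there upright and crosswise, and do not disturb the other things on the counter.

Things in the scene. Friction and masses are not known exactly. Their poses are not given: they have to be found in the camera images.
- nut: Steel spring channel nut, 58 mm long, 116 g, its parts turning as one. Origin: centre of the T-head's underside; z runs along the stud to the coupler's end, x along the head's length. Starts lying on a plate edge and the coupler's end: x level, stud 7 degrees off level, coupler end lower. Centre of mass at z = 21 mm; stands by itself on its head. Stud 16.5 mm up at z = 0, 11 mm at z = 46.
- nut_head (a point): Middle of the T-head's top, 9 mm above the origin, axes as the nut. Head 33 mm long (x), 19 wide (y), 9 thick; corners rounded to a 17 mm radius about the stud, so it turns either way in the channel. Its top 3 mm has two grooves across the width, 4.4 mm wide, centred 12 mm either side of the stud. Above it a round neck 10 mm thick, up to z = 28.
- nut_spring (a point): On the stud at z = 14 mm: top of the square plate (30 x 30 x 3 mm) that slides along the neck, at rest z 11 to 14. A coil spring above holds it there with 4.8 N, and 0.8 N more per mm that it is pushed towards the coupler (at most 10 mm).
- nut_coupler (a point): Middle of the hexagon coupler, on the stud at z = 43 mm, axes as the nut: 17 mm across flats, 19.6 over corners, from z = 28 to 58. Two of its flats face the nut's +x and -x, the others lie at 60 degrees to them.
- channel: Pine board 100 x 430 x 18 mm fast on the counter, with a grey steel strut channel 41 x 41 mm, 400 long, fixed along its middle, slot upwards. Origin: centre of the board's underside, on the counter; z up, y along the channel, x across. Channel top at z = 59 mm.
- slot (a point): Middle of the slot at the channel top (z = 59 mm), axes as the channel. Slot 22 mm wide; its edges turn down as lips 2 mm thick, lower edge at z = 51.5; 37 mm wide inside below them, floor at z = 20. The nut's plate rests on the channel top; with the nut's origin at z = 42 or less (38 at most travel) its head turns freely under the lips; caught in its grooves the origin is at z = 45.5.
- bracket_left (a point): Centre of the foot of the steel angle bracket on the left (+y) part of the channel, on its centre line, at the height of its top. Foot 40 mm across by 50 along the channel, 5 thick, bolt head up to 13.5 mm above the channel top; at the foot's outer end a leg 45 mm high. Fixed, 200 mm from the other bracket.
- bracket_right (a point): The same point of the other bracket, to the right (-y), its upright leg at its right end. Fixed.
- bolt: Bystander: plain hexagon bolt 57 mm long, lying, head 17 mm across flats towards its -x; no T-head, no plate. Origin under its middle, on the counter.
- spanner: Bystander: flat steel spanner 170 mm long, 8 mm thick, lying along its x. Origin under its middle.
- washer: Bystander: square steel washer plate 40 x 40 x 6 mm, lying. Origin under its centre.
- tape_measure: Bystander: grey tape measure 34 x 74 x 60 mm, standing. Origin under its centre.
- level: Bystander: aluminium spirit level 45 x 230 x 22 mm, lying flat along its y. Origin under its centre.
- screwdriver: Bystander: screwdriver 200 mm long with a black handle 26 mm thick, lying along its x. Origin on the counter under its middle.
Mind the look-alikes: they are no part of the job. What is shaped like the nut but turquoise is not meant.

How it is judged:
By the outcome, as a careful person would: the job done as asked, in the order asked, and still so for the second after the job is handed in, with the robot touching nothing.
It also fails if it takes over 69 s, if anything falls off the work surface, if the arm or the gripper's body presses on something with over 40 N, if the wrist force passes 120 N, or if a joint passes its speed limit or range.

## Working session

There is one attempt and no reset: what is moved stays moved. The work goes in short steps, Python scripts to look and compute and a tool call to move; the robot and the scene stay as the last step left them, time stands still between calls to the robot, and variables do not carry over. Pictures are saved under pics/ and viewed, at most 10 in all, crops included, and the job is handed in when it is done.

Besides the shell and the picture viewer there is one more tool, called after ">>>" as name([rows], argument=value, ...), one row to a line, values as JSON. step_arm: Moves the arm, as the interface text tells. Its arguments: {"type":"object","properties":{"increments":{"type":"array","items":{"type":"array"}},"fingers":{"type":"number"},"grip_force":{"type":"number"}},"required":["increments"]}

```bash
mkdir -p pics; cat > h.py <<'E'
import numpy as np, cv2
from plant import r
def K(n):
    c=r.calibration(n); f=240/np.tan(np.radians(c["fov_y"])/2)
    return c,f,np.array(c["R"]),np.array(c["t"])
def ray(n,u,v,z):
    c,f,R,t=K(n); o=-R.T@t; d=R.T@np.array([(u-c["cx"])/f,(v-c["cy"])/f,1.])
    return o+d*(z-o[2])/d[2]
def pts(n,depth):
    c,f,R,t=K(n); v,u=np.mgrid[0:480,0:640]
    P=np.stack([(u-c["cx"])/f*depth,(v-c["cy"])/f*depth,depth],-1)
    return (P-t)@R
def proj(n,X):
    c,f,R,t=K(n); p=R@np.array(X)+t
    return f*p[0]/p[2]+c["cx"],f*p[1]/p[2]+c["cy"]
def snap(n,tag):
    p,d=r.snapshot(n); np.savez(f"{tag}.npz",p=p,d=d)
    return p,d
E
python3 - <<'E'
from h import *
for n in("side","top"):
    p,d=snap(n,n+"0"); cv2.imwrite(f"pics/{n}0.png",p[:,:,::-1]); c=r.calibration(n); print(n,c["fov_y"],-np.array(c["R"]).T@np.array(c["t"]),c["R"])
s=r.get_state(); print(s["clock"],s["tool_pos"],s["eef_rot"],s["opening"])
E
```

```text
side 52.974976279216634 [ 0.44631079 -0.79750426  0.7973205 ] [[ 0.99299652 -0.11621928  0.02123629]
 [-0.06212661 -0.66655952 -0.74285846]
 [ 0.10048973  0.73633653 -0.66911159]]
top 43.262199202144814 [0.41527484 0.03670207 1.32114304] [[-0.00722575 -0.99995956 -0.00535359]
 [-0.99630993  0.00765705 -0.08548622]
 [ 0.08552376  0.00471613 -0.99632497]]
0.1 [0.18445846 0.59659106 0.23800065] [ 1.49279325e-01  9.88794747e-01 -7.93188573e-04 -4.50088203e-05] 1.0007256866940335
```

View pics/top0.png

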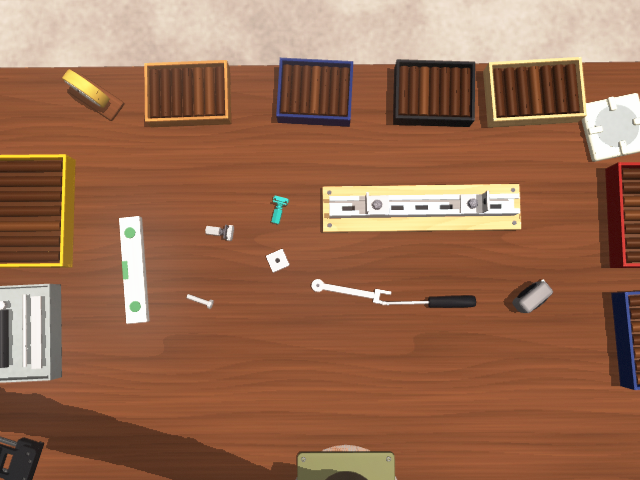

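View pics/side0.png

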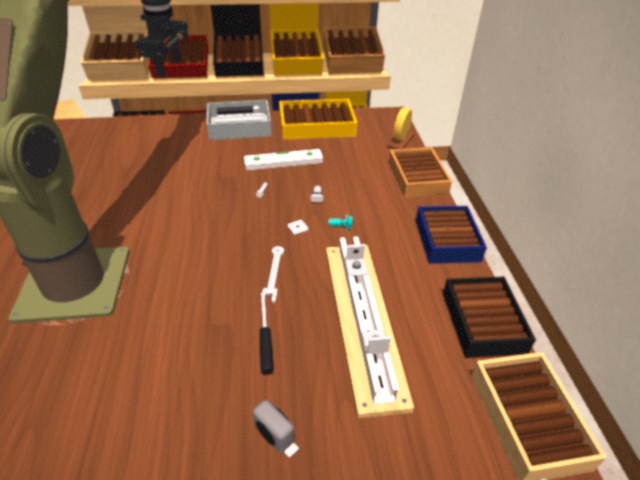

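Top view: the candidates for the nut are the steel T-shape at (220,232), the turquoise look-alike at (279,209) and the plain bolt at (200,299). I choose the steel one with head and plate at (220,232) and check it in a close crop. The channel runs (330–520, 205), with brackets near (377,205) and (473,204).

```bash
python3 - <<'E'
from h import *
Z=np.load("top0.npz"); p,d=Z["p"],Z["d"]
S=np.load("side0.npz"); sp,sd=S["p"],S["d"]
a=cv2.resize(p[212:252,192:246],None,fx=10,fy=10,interpolation=cv2.INTER_CUBIC)
b=cv2.resize(sp[172:212,292:342],None,fx=5,fy=5,interpolation=cv2.INTER_CUBIC)
o=np.zeros((600,540,3),np.uint8);o[:400]=a;o[400:600,:250]=b
c=cv2.resize(p[180:240,316:526],(288,82),interpolation=cv2.INTER_CUBIC);o[400:482,252:540]=c
cv2.imwrite("pics/crop1.png",o[:,:,::-1])
P=pts("top",d); np.set_printoptions(precision=4,suppress=True)
w=P[212:252,192:246]; 
print("table z",np.median(P[300:400,330:400,2][d[300:400,330:400]>0]))
hsv=cv2.cvtColor(p,cv2.COLOR_RGB2HSV)
m=((hsv[...,1]<70)&(hsv[...,2]>90)).astype(np.uint8)
mm=np.zeros_like(m);mm[220:245,200:238]=m[220:245,200:238]
ys,xs=np.nonzero(mm);
for y in range(ys.min(),ys.max()+1): print(y,xs[ys==y].min() if (ys==y).any() else 0,''.join('#' if q else '.' for q in mm[y,200:240]),(1000*P[y,204:236:3,2]).round().astype(int))
# board
mb=((hsv[...,0]>10)&(hsv[...,0]<30)&(hsv[...,2]>170)).astype(np.uint8); q=np.zeros_like(mb); q[175:240,312:530]=mb[175:240,312:530]|m[175:240,312:530]
cn=max(cv2.findContours(q,0,1)[0],key=cv2.contourArea); rc=cv2.minAreaRect(cn); print(rc)
bx=cv2.boxPoints(rc); print(bx); B=np.array([ray("top",u,v,.018) for u,v in bx]); print(B, np.linalg.norm(B-np.roll(B,1,0),axis=1), B.mean(0))
E
```

```text
table z -0.00037638837220918043
225 225 .........................##..####....... [ 3  3 -8  2  0 -1 -1 33  3 17  0]
226 206 ......######.............##.######...... [ 0 17 10 -3 -2  2 -3 30 12 26  4]
227 206 ......##############.....#.#######...... [ 1 20 14 19 13 17  1 27  9 22 -1]
228 206 ......###############...##.#######...... [-5 18 15 19 20 18 16 29 28 21  2]
229 205 .....#################.###.#######...... [-5 20 22 19 19 15 14 31 27 22 -4]
230 205 .....#####################.#######...... [-3 18 22 20 24 17 12 26 26 22  3]
231 205 .....#####################.#######...... [-2 16 18 22 19 16 17 27 19 24 -1]
232 205 .....#####################.######....... [-3 17 18 23 14 17 21 28 25 23 -6]
233 206 ......################.##########....... [-8 12 16 16 18 16 16 24 22 19  3]
234 208 ........#############...#.#######....... [ 1 -4 -3 10 22 10 15 27 28 18 -2]
235 216 ................####...##.#######....... [-3 -3 -2 -6  3  9  2 21 22 14 -1]
236 223 .......................##.#######....... [-1  0 -3 -4 -4 -2  1 24 22 15 -3]
237 223 .......................##..######....... [-6 -2 -1  0  1  2  3 21 21 16  1]
238 224 ........................#..######....... [ 2  1 -4  2 -5 -5 -3 20 28 20  0]
239 226 ..........................######........ [  -6   -3    0   -3   -1   -3   -5   -5   24 1321    2]
240 227 ...........................#####........ [-4 -1 -2 -1  0 -1 -2 -3 -8  1  2]
((421.50390625, 207.32937622070312), (45.65566635131836, 198.63333129882812), 89.32596588134766)
[[321.9256 185.6715]
 [520.5452 183.3348]
 [521.0823 228.9873]
 [322.4626 231.324 ]]
[[ 0.6716  0.0455  0.018 ]
 [ 0.6732 -0.3872  0.018 ]
 [ 0.573  -0.3849  0.018 ]
 [ 0.5713  0.045   0.018 ]] [0.1003 0.4327 0.1001 0.4299] [ 0.6223 -0.1704  0.018 ]
```

View pics/crop1.png

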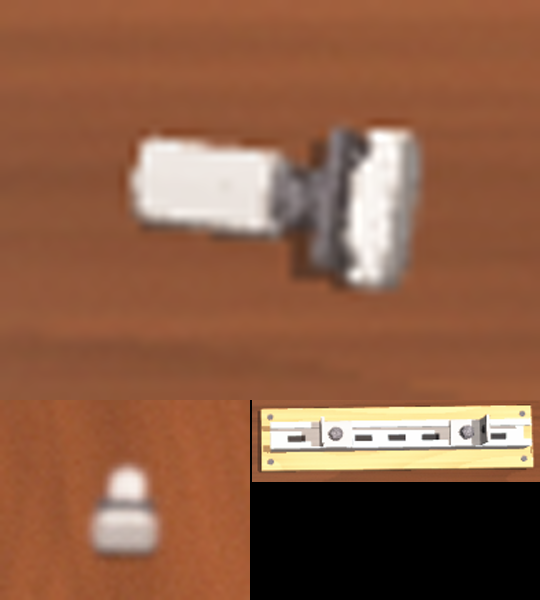

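The crop confirms it: a steel hexagon coupler pointing left, a dark plate, and a T-head at top px (232,232). The channel between the brackets is also seen. Now to compute positions.

```bash
python3 - <<'E'
from h import *
np.set_printoptions(precision=4,suppress=True)
e=ray("top",205.5,229.15,.010); s=ray("top",219.45,230.75,.0132); print("end",e,"start",s,"len",np.linalg.norm(e-s))
hc=ray("top",232.3,232.4,.0165);print("head",hc)
u=(e-hc)[:2]; print("axis deg", np.degrees(np.arctan2(u[1],u[0])),np.degrees(np.arctan2(*(e-s)[1::-1])))
for nm,q in dict(washer=(277,260),turq=(279,209),bolt=(200,299),lvl=(133,270),span=(318,286),tape=(535,296)).items(): print(nm,ray("top",*q,.005))
# side view of nut
S=np.load("side0.npz"); sp,sd=S["p"],S["d"]
for nm,X in dict(end=e,start=s,head=hc).items(): print(nm,proj("side",X))
hs=cv2.cvtColor(sp,cv2.COLOR_RGB2HSV); m=((hs[...,1]<80)&(hs[...,2]>80)).astype(np.uint8)
for y in range(182,206): print(y,''.join('#' if q else '.' for q in m[y,305:330]))
# channel via depth top
T=np.load("top0.npz"); P=pts("top",T["d"]); p=T["p"]
g=cv2.cvtColor(p,cv2.COLOR_RGB2GRAY)
for uu in range(330,520,12): print(uu,g[188:228,uu])
print((1000*P[190:226:2,420,2]).round(),P[190:226:2,420,0])
E
```

```text
end [0.5791 0.3005 0.01  ] start [0.5749 0.2694 0.0132] len 0.03152387902096792
head [0.5707 0.2408 0.0165]
axis deg 82.00226263914158 82.39934334900806
washer [0.5107 0.1447 0.005 ]
turq [0.623  0.1402 0.005 ]
bolt [0.4271 0.312  0.005 ]
lvl [0.4912 0.4589 0.005 ]
span [0.4534 0.0556 0.005 ]
tape [ 0.4283 -0.414   0.005 ]
end (np.float64(317.3452772541341), np.float64(187.68780585166502))
start (np.float64(317.09996661779314), np.float64(193.39229515979875))
head (np.float64(316.7131116975499), np.float64(198.72685848415932))
182 .........................
183 .........................
184 .........................
185 ............#............
186 ..........#####..........
187 .........#######.........
188 .........#######.........
189 .........#######.........
190 ........########.........
191 ........########.........
192 .......##########........
193 .......##########........
194 ......############.......
195 ......############.......
196 ......############.......
197 ......############.......
198 ......############.......
199 ......############.......
200 ......############.....
[... 2343 characters left out ...]
37 238 209 122  88  86  84  83  95  97  94  94  92  93  92  92  94  98
  97  96  96  95  91 192 253 193 115 108 231 234 233 234 233 233 231 239
 240 236 237 238]
498 [239 239 236 236 239 239 254 254 254 254 193 185 189 254 254 248 128  75
  77  75 132 253 254 254 254 194 114 107 231 231 233 233 231 232 239 239
 239 238 239 238]
510 [241 232 215 234 241 247 254 254 254 254 228 254 254 254 254 254 254 254
 254 254 254 254 254 254 254 161 105 118 228 229 232 232 232 239 240 239
 239 240 241 239]
[17. 20. 17. 61. 54. 19. 19. 20. 22. 15. 56. 57. 50. 21. 17. 16. 21. 20.] [0.6604 0.6554 0.6517 0.6394 0.6363 0.638  0.6337 0.6292 0.6244 0.6212
 0.6103 0.6059 0.6028 0.6027 0.5989 0.5946 0.5896 0.5854]
```

```bash
python3 - <<'E'
from h import *
from scipy.spatial.transform import Rotation as Ro
import itertools
s=r.get_state(); q=s["q"]; R=Ro.from_quat(s["eef_rot"])
print(np.round(q,4),s["tool_pos"])
res=[]
for sg in itertools.product((1,-1),repeat=7):
  for o1 in (0,np.pi):
   for o7 in range(4):
    a=np.array(sg)*q; a[0]+=o1; a[6]+=o7*np.pi/2
    E=Ro.from_euler("ZYZYZYZ",a); res.append(((E.inv()*R).magnitude(),sg,o1,o7))
res.sort(key=lambda x:x[0])
for x in res[:12]: print(x)
E
```

```text
[-1.2372  0.6899 -0.1945  1.5662  0.1573  0.9025 -0.2151] [0.18445846 0.59659106 0.23800065]Traceback (most recent call last):
  File "<stdin>", line 11, in <module>
  File "scipy/spatial/transform/_rotation.pyx", line 1413, in scipy.spatial.transform._rotation.Rotation.from_euler
ValueError: Expected axis specification to be a non-empty string of upto 3 characters, got ZYZYZYZ
```

>>> step_arm([
  [[4.0, -3.5, 0], [0, 0, -8.1]],
  [[4.0, -3.5, 0], [0, 0, -8.1]],
  [[4.0, -3.5, 0], [0, 0, -8.1]],
  [[4.0, -3.0, 0], [0, 0, -8.1]],
  [[4.0, -3.0, 0], [0, 0, -8.1]],
  [[4.0, -3.0, 0], [0, 0, -8.1]],
  [[4.0, -3.0, 0], [0, 0, -8.1]],
  [[4.0, -3.0, 0], [0, 0, -8.1]],
  [[4.0, -3.0, 0], [0, 0, -8.1]],
  [[3.3, -2.7, 0], [0, 0, -8.1]],
])

```text
clock: 1.1
tool_pos: [0.5724, 0.2889, 0.2384]
eef_rot: [0.758, 0.652, -0.0, 0.0]
contact_force: [-0.1, -0.8, 0.8]
opening: 1.001
finger_force: 0.0
```

```bash
cat > kin.py <<'E'
import json,os
from h import *
from scipy.spatial.transform import Rotation as Ro
from scipy.optimize import least_squares
import itertools
def chain(sg,o1,o7,q):
    a=np.array(sg)*q; a[0]+=o1; a[6]+=o7*np.pi/2
    E=Ro.identity(); out=[]
    for ax,x in zip("zyzyzyz",a):
        E=E*Ro.from_euler(ax,x); out.append(E)
    return out
E
python3 - <<'E'
from kin import *
s0=dict(q=np.array([-1.2372,0.6899,-0.1945,1.5662,0.1573,0.9025,-0.2151]),p=[0.18445846,0.59659106,0.23800065],e=[1.49279325e-01,9.88794747e-01,-7.93188573e-04,-4.50088203e-05])
s=r.get_state(); s1=dict(q=np.array(s["q"]),p=list(s["tool_pos"]),e=list(s["eef_rot"]))
print(s1["q"].round(3))
D=[s0,s1]; res=[]
for sg in itertools.product((1,-1),(1,),(1,-1),(1,-1),(1,-1),(1,-1),(1,-1)):
 for o1 in (0,np.pi/2,np.pi,-np.pi/2):
  for o7 in range(4):
   e=sum((chain(sg,o1,o7,d["q"].copy())[-1].inv()*Ro.from_quat(d["e"])).magnitude() for d in D)
   res.append((e,sg,o1,o7))
res.sort(key=lambda x:x[0])
for x in res[:5]: print(x)
_,sg,o1,o7=res[0]
A=[];b=[]
for d in D:
    c=chain(sg,o1,o7,d["q"].copy())
    A.append(np.stack([[0,0,1],c[1].apply([0,0,1]),c[3].apply([0,0,1]),c[6].apply([0,0,1])],1)); b+=list(d["p"])
print(np.linalg.lstsq(np.vstack(A),np.array(b),rcond=None))
json.dump([dict(q=list(d["q"]),p=list(d["p"]),e=list(d["e"])) for d in D],open("D.json","w"))
E
```

```text
[-0.629  0.715  0.167  1.524 -0.137  0.914 -0.568]
(7.143243822614823e-05, (-1, 1, -1, 1, -1, 1, -1), 0, 1)
(0.0035044359924292605, (-1, 1, -1, 1, -1, 1, -1), 1.5707963267948966, 2)
(0.003534483805434818, (-1, 1, -1, 1, -1, 1, -1), -1.5707963267948966, 0)
(0.004976543210459029, (-1, 1, -1, 1, -1, 1, -1), 3.141592653589793, 3)
(0.589042447494672, (-1, 1, -1, 1, 1, 1, -1), 1.5707963267948966, 2)
(array([29.1373934 ,  0.67610306,  0.28563048, 29.23920953]), array([0.00294897]), np.int32(4), array([2.43561184e+00, 1.43173040e+00, 1.33948741e-01, 8.62335456e-04]))
```

>>> step_arm([
  [[0.1, -0.1, -3], [-8.25, 1.15, 0]],
  [[0.1, -0.1, -3], [-8.25, 1.15, 0]],
  [[0.1, -0.1, -3], [-8.25, 1.15, 0]],
  [[0.1, -0.1, -3], [0, 0, 0]],
  [[0, -0.1, -3], [0, 0, 0]],
  [[0, -0.1, -1], [0, 0, 0]],
  [[0, -0.05, -1], [0, 0, 0]],
  [[0, 0, 0], [0, 0, 0]],
  [[0, 0, 0], [0, 0, 0]],
  [[0, 0, 0], [0, 0, 0]],
], fingers=0.6)

```text
clock: 2.1
tool_pos: [0.5754, 0.2853, 0.0703]
eef_rot: [0.738, 0.639, -0.162, 0.142]
contact_force: [0.7, 0.5, 0.8]
opening: 0.599
finger_force: 0.0
```

```bash
python3 - <<'E'
from kin import *
D=json.load(open("D.json")); s=r.get_state(); D.append(dict(q=list(s["q"]),p=list(s["tool_pos"]),e=list(s["eef_rot"]))); json.dump(D,open("D.json","w"))
print(s["tool_pos"],np.round(s["q"],3),Ro.from_quat(s["eef_rot"]).as_matrix().round(3))
sg,o1,o7=(-1,1,-1,1,-1,1,-1),0,1
A=[];b=[]
for d in D:
    c=chain(sg,o1,o7,np.array(d["q"]))
    z=[0,0,1];x=[1,0,0]
    A.append(np.stack([z,c[0].apply(x),c[1].apply(z),c[3].apply(z),c[5].apply(z)],1)); b+=list(d["p"])
print(np.linalg.lstsq(np.vstack(A),np.array(b),rcond=None))
p,d=snap("side","side1"); o=np.vstack([cv2.resize(p[120:270,240:440],(800,600),interpolation=cv2.INTER_CUBIC)]); cv2.imwrite("pics/s1.png",o[:,:,::-1])
E
```

```text
[0.57539003 0.28525933 0.07034367] [-0.826  1.094  0.322  1.343  0.028  1.037 -0.79 ] [[ 0.13   0.99  -0.056]
 [ 0.898 -0.142 -0.417]
 [-0.421  0.004 -0.907]]
(array([ 0.42339619, -0.03594041,  0.62083813,  0.35289442,  0.43628538]), array([0.00493672]), np.int32(5), array([2.93687847, 2.48899305, 0.32400025, 0.23984502, 0.13098338]))
```

View pics/s1.png

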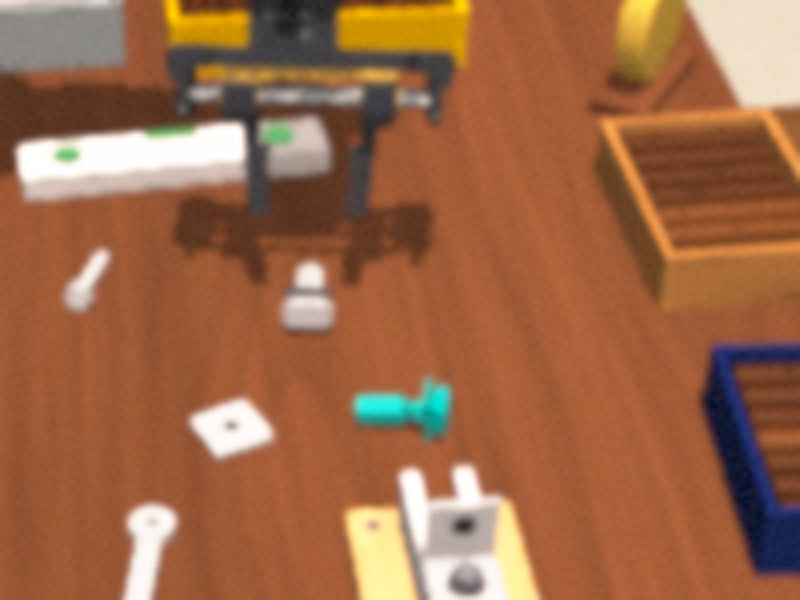

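The side view shows the open fingers straddling the nut at crop px (308,280), with nothing else near. Descend and grip.

>>> step_arm([
  [[0.1, -0.1, -2], [0, 0, 0]],
  [[0.03, -0.1, -2], [0, 0, 0]],
  [[0, -0.09, -1.5], [0, 0, 0]],
  [[0, 0, -0.6], [0, 0, 0]],
  [[0, 0, -0.3], [0, 0, 0]],
  [[0, 0, 0], [0, 0, 0]],
  [[0, 0, 0], [0, 0, 0]],
  [[0, 0, 0], [0, 0, 0]],
  [[0, 0, 0], [0, 0, 0]],
  [[0, 0, 0], [0, 0, 0]],
])

```text
clock: 3.15
tool_pos: [0.576, 0.2822, 0.0048]
eef_rot: [0.738, 0.639, -0.162, 0.142]
contact_force: [0.3, 0.5, -0.2]
opening: 0.599
finger_force: 0.1
```

>>> step_arm([
  [[0, 0, 0], [0, 0, 0]],
  [[0, 0, 0], [0, 0, 0]],
  [[0, 0, 0], [0, 0, 0]],
  [[0, 0, 0], [0, 0, 0]],
  [[0, 0, 0], [0, 0, 0]],
  [[0, 0, 0], [0, 0, 0]],
  [[0, 0, 0], [0, 0, 0]],
  [[0, 0, 0], [0, 0, 0]],
  [[0, 0, 0], [0, 0, 0]],
  [[0, 0, 0], [0, 0, 0]],
], fingers=0, grip_force=40)

```text
clock: 4.15
tool_pos: [0.5758, 0.282, 0.0048]
eef_rot: [0.738, 0.639, -0.163, 0.142]
contact_force: [-0.2, 0.2, -0.4]
opening: 0.187
finger_force: 40.0
```

>>> step_arm([
  [[0, 0, 2], [0, 0, 0]],
  [[0, 0, 3], [0, 0, 0]],
  [[-1, -0.5, 3], [0, 0, 6]],
  [[-1.5, -1, 3], [0, 0, 8]],
  [[-2, -1, 3], [0, 0, 8]],
  [[-2, -1, 2], [0, 0, 8]],
  [[-2, -1, 1], [0, 0, 8]],
  [[-2, -1, 0], [0, 0, 8]],
  [[-1.5, -0.5, 0], [0, 0, 8]],
  [[0, 0, 0], [0, 0, 8]],
])

```text
clock: 5.15
tool_pos: [0.4532, 0.2213, 0.1758]
eef_rot: [0.3, 0.929, -0.066, 0.205]
contact_force: [1.4, -0.3, -2.0]
opening: 0.189
finger_force: 39.9
```

```bash
python3 - <<'E'
from kin import *
D=json.load(open("D.json")); s=r.get_state(); D.append(dict(q=list(s["q"]),p=list(s["tool_pos"]),e=list(s["eef_rot"]))); json.dump(D,open("D.json","w"))
print(s["tool_pos"],np.round(s["q"],3),Ro.from_quat(s["eef_rot"]).as_matrix().round(3),s["opening"],s["contact_force"])
sg,o1,o7=(-1,1,-1,1,-1,1,-1),0,1
X,Y,Z=np.eye(3)
def row(q):
    c=chain(sg,o1,o7,np.array(q))
    return np.stack([Z,c[0].apply(X),c[1].apply(Z),c[2].apply(X),c[3].apply(X),c[3].apply(Z),c[5].apply(X),c[5].apply(Z),c[0].apply(Y),c[2].apply(Y),c[4].apply(Y)],1)
A=np.vstack([row(d["q"]) for d in D]); b=np.concatenate([d["p"] for d in D])
for k in (4,5,7,8,11):
  cols=[0,2,5,7] if k==4 else list(range(k)) if k!=5 else [0,2,5,7,1]
  x,*_=np.linalg.lstsq(A[:,cols],b,rcond=1e-4); print(k,x.round(4),abs(A[:,cols]@x-b).max())
E
```

```text
[0.45323274 0.22125112 0.17584295] [-1.068  0.689  0.398  2.171  0.649  0.297 -0.439] [[-0.736  0.585  0.342]
 [ 0.531  0.811 -0.246]
 [-0.421  0.001 -0.907]] 0.18867096729712637 [ 1.44681123 -0.26323813 -1.96314848]
4 [0.4438 0.5638 0.3572 0.4149] 0.04347762950081124
5 [ 0.4218  0.6076  0.3626  0.4195 -0.0352] 0.04554471065578383
7 [0.3697 0.0246 0.4286 0.31   0.0199 0.3992 0.1967] 0.061234537896210806
8 [ 0.4373 -0.0401  0.6777 -0.132  -0.0026  0.3612 -0.0599  0.575 ] 0.049755890106809864
11 [ 3.469e-01 -0.000e+00  5.634e-01  0.000e+00  0.000e+00  3.448e-01
  0.000e+00  3.260e-01 -1.880e-02 -2.690e-02 -4.000e-04] 1.1943707506623102e-06
```

```bash
cat >> kin.py <<'E'
sg,o1,o7=(-1,1,-1,1,-1,1,-1),0,1
X,Y,Z=np.eye(3)
def fit():
    global L
    D=json.load(open("D.json"))
    A=np.vstack([row(d["q"]) for d in D]); b=np.concatenate([d["p"] for d in D])
    L,*_=np.linalg.lstsq(A,b,rcond=1e-4); return abs(A@L-b).max()
def row(q):
    c=chain(sg,o1,o7,np.array(q))
    return np.stack([Z,c[0].apply(X),c[1].apply(Z),c[2].apply(X),c[3].apply(X),c[3].apply(Z),c[5].apply(X),c[5].apply(Z),c[0].apply(Y),c[2].apply(Y),c[4].apply(Y)],1)
def fk(q): return row(q)@L, chain(sg,o1,o7,np.array(q))[-1]
lo=np.array([-3.01,-.46,-1.47,.13,-1,.04,-2.66]);hi=np.array([3.01,2.08,1.51,2.56,4.14,2.09,2.66])
def ik(p,R,q0,reg=.01):
    def f(q):
        P,E=fk(q); return np.r_[(P-p)*10,(E.inv()*R).as_rotvec()*2,reg*(q-q0)]
    s=least_squares(f,np.clip(q0,lo+1e-3,hi-1e-3),bounds=(lo,hi),max_nfev=60)
    P,E=fk(s.x); return s.x,np.linalg.norm(P-p)*1000,np.degrees((E.inv()*R).magnitude())
E
python3 - <<'E'
from kin import *
print(fit())
s=r.get_state(); q=np.array(s["q"]); p0=np.array(s["tool_pos"]); R0=Ro.from_quat(s["eef_rot"])
# standing rotation: about tool closing axis
n=R0.as_matrix()[:,1]
for yaw in range(-120,181,30):
  for xy in ((.45,.22),(.52,.22),(.42,.15)):
    Rf=Ro.from_rotvec([0,0,np.radians(yaw)])*R0
    ax=Rf.as_matrix()[:,1]; sgn=1 
    pp=[p0+(np.array([*xy,.12])-p0)*k/10 for k in range(1,11)]
    qq=q; worst=0;dq=0
    for k in range(1,25):
        f=min(k/12,1); g=max(0,(k-12)/12)
        Rk=Ro.from_rotvec([0,0,np.radians(yaw*f)])*R0
        a=Rk.as_matrix()[:,1]
        # rotate so tool z azimuth flips: sense such that body leans away
        Rk=Ro.from_rotvec(a*np.radians(97*g))*Rk
        pk=p0+(np.array([*xy,.12])-p0)*f
        qn,e1,e2=ik(pk,Rk,qq); worst=max(worst,e1+e2); dq=max(dq,abs(qn-qq).max()); qq=qn
    print(yaw,xy,"err",round(worst,1),"last",round(e1+e2,1),"dq",round(dq,2),qq.round(2),"tool",Rk.as_matrix()[:,2].round(2))
E
```

```text
1.1943707506345547e-06
-120 (0.45, 0.22) err 105.6 last 103.3 dq 1.22 [-2.08  2.08  1.15  2.23 -1.    0.04 -2.66] tool [ 0.87  0.39 -0.31]
-120 (0.52, 0.22) err 99.4 last 99.4 dq 1.76 [ 0.98  2.   -1.32  2.05 -1.    0.04  1.38] tool [ 0.87  0.39 -0.31]
-120 (0.42, 0.15) err 107.2 last 100.4 dq 1.26 [ 1.34  2.08 -1.15  2.27 -1.    0.04  1.57] tool [ 0.87  0.39 -0.31]
-90 (0.45, 0.22) err 59.1 last 56.0 dq 0.72 [ 0.9   1.74 -1.21  2.18 -1.    0.04  1.25] tool [ 0.56  0.77 -0.31]
-90 (0.52, 0.22) err 47.4 last 45.7 dq 0.73 [ 0.82  1.66 -1.23  2.07 -1.    0.04  1.16] tool [ 0.56  0.77 -0.31]
-90 (0.42, 0.15) err 53.2 last 47.6 dq 0.81 [ 1.08  1.72 -1.16  2.27 -1.    0.04  1.31] tool [ 0.56  0.77 -0.31]
-60 (0.45, 0.22) err 8.2 last 0.9 dq 1.09 [ 0.76  1.54 -1.16  2.19 -1.    0.04  1.23] tool [ 0.1   0.95 -0.31]
-60 (0.52, 0.22) err 0.0 last 0.0 dq 0.2 [ 0.74  1.55 -1.21  2.01  0.06  0.18  0.13] tool [ 0.1   0.95 -0.31]
-60 (0.42, 0.15) err 5.3 last 0.0 dq 1.15 [ 0.88  1.46 -1.01  2.23 -0.9   0.21  1.2 ] tool [ 0.1   0.95 -0.31]
-30 (0.45, 0.22) err 0.0 last 0.0 dq 0.2 [ 0.58  1.45 -1.07 
[... 1903 characters left out ...]
69] tool [-0.1  -0.95 -0.31]
150 (0.45, 0.22) err 63.1 last 63.1 dq 0.97 [-1.67  1.51  1.05  2.29  4.14  0.04 -1.5 ] tool [ 0.39 -0.87 -0.31]
150 (0.52, 0.22) err 0.0 last 0.0 dq 1.9 [-0.66  1.28 -0.61  1.59  1.24  1.91  1.65] tool [ 0.39 -0.87 -0.31]
150 (0.42, 0.15) err 48.6 last 48.6 dq 1.02 [-1.64  1.54  1.02  2.38  4.14  0.04 -1.52] tool [ 0.39 -0.87 -0.31]
180 (0.45, 0.22) err 51.8 last 8.5 dq 1.13 [-1.78  1.65  1.11  2.28  4.14  0.04 -1.39] tool [ 0.77 -0.56 -0.31]
180 (0.52, 0.22) err 20.7 last 0.0 dq 1.45 [-0.59  1.33 -0.81  2.06  1.61  2.04  1.5 ] tool [ 0.77 -0.56 -0.31]
180 (0.42, 0.15) err 49.5 last 0.0 dq 0.96 [-1.77  1.71  1.07  2.42  3.44  0.14 -0.74] tool [ 0.77 -0.56 -0.31]
```

```bash
python3 - <<'E'
from kin import *
fit(); s=r.get_state(); q=np.array(s["q"]); p0=np.array(s["tool_pos"]); R0=Ro.from_quat(s["eef_rot"])
print(abs(q-0).round(2)[:0],s["clock"])
for yaw in (-50,-40,-30):
 for xy in ((.5,.27),(.47,.25),(.53,.27)):
  qq=q;W=0;dq=0
  def go(p,R):
      global qq,W,dq
      qn,a,b=ik(p,R,qq);W=max(W,a+b);dq=max(dq,abs(qn-qq).max());qq=qn
  for k in range(1,8): go(p0+(np.array([*xy,.15])-p0)*k/7,Ro.from_rotvec([0,0,np.radians(yaw*k/7)])*R0)
  Ry=Ro.from_rotvec([0,0,np.radians(yaw)])*R0; a=Ry.as_matrix()[:,1]
  for k in range(1,13): go([*xy,.15],Ro.from_rotvec(a*np.radians(97*k/12))*Ry)
  for k in range(1,7): go([*xy,.15-.108*k/6],Ro.from_rotvec(a*np.radians(97))*Ry)
  c=chain(sg,o1,o7,qq); el=L[0]*Z+L[2]*c[1].apply(Z); w=el+L[5]*c[3].apply(Z)
  print(yaw,xy,"W",round(W,2),"dq",round(dq,2),qq.round(2),"axis",a.round(3),"el",el.round(2),"wr",w.round(2))
E
```

```text
[] 5.15Traceback (most recent call last):
  File "<stdin>", line 14, in <module>
NameError: name 'L' is not defined
```

```bash
echo "fit()" >> kin.py; python3 - <<'E'
from kin import *
s=r.get_state(); q=np.array(s["q"]); p0=np.array(s["tool_pos"]); R0=Ro.from_quat(s["eef_rot"])
for yaw in (-50,-40,-30):
 for xy in ((.5,.27),(.47,.25),(.53,.27)):
  qq=q;W=0;dq=0
  def go(p,R):
      global qq,W,dq
      qn,a,b=ik(p,R,qq);W=max(W,a+b);dq=max(dq,abs(qn-qq).max());qq=qn
  for k in range(1,8): go(p0+(np.array([*xy,.15])-p0)*k/7,Ro.from_rotvec([0,0,np.radians(yaw*k/7)])*R0)
  Ry=Ro.from_rotvec([0,0,np.radians(yaw)])*R0; a=Ry.as_matrix()[:,1]
  for k in range(1,13): go([*xy,.15],Ro.from_rotvec(a*np.radians(97*k/12))*Ry)
  for k in range(1,7): go([*xy,.15-.108*k/6],Ro.from_rotvec(a*np.radians(97))*Ry)
  c=chain(sg,o1,o7,qq); el=L[0]*Z+L[2]*c[1].apply(Z); w=el+L[5]*c[3].apply(Z)
  print(yaw,xy,"W",round(W,2),"dq",round(dq,2),qq.round(2),"axis",a.round(3),"el",el.round(2),"wr",w.round(2))
E
```

```text
-50 (0.5, 0.27) W 0.0 dq 0.19 [ 0.6   1.64 -1.11  1.86 -0.07  0.32  0.4 ] axis [0.997 0.073 0.001] el [ 0.46 -0.32  0.31] wr [ 0.54 -0.01  0.17]
-50 (0.47, 0.25) W 0.0 dq 0.2 [ 0.66  1.65 -1.11  1.94  0.02  0.29  0.34] axis [0.997 0.073 0.001] el [ 0.44 -0.35  0.3 ] wr [ 0.51 -0.04  0.17]
-50 (0.53, 0.27) W 0.0 dq 0.18 [ 0.57  1.61 -1.08  1.77 -0.17  0.4   0.48] axis [0.997 0.073 0.001] el [ 0.47 -0.31  0.32] wr [ 0.57 -0.01  0.17]
-40 (0.5, 0.27) W 0.0 dq 0.18 [ 0.51  1.57 -1.    1.71 -0.2   0.6   0.55] axis [0.969 0.245 0.001] el [ 0.49 -0.28  0.35] wr [ 0.59 -0.    0.17]
-40 (0.47, 0.25) W 0.0 dq 0.19 [ 0.58  1.59 -1.03  1.79 -0.12  0.55  0.5 ] axis [0.969 0.245 0.001] el [ 0.47 -0.31  0.34] wr [ 0.56 -0.02  0.17]
-40 (0.53, 0.27) W 0.0 dq 0.16 [ 0.47  1.54 -0.96  1.61 -0.27  0.68  0.59] axis [0.969 0.245 0.001] el [ 0.5  -0.26  0.36] wr [ 0.62 -0.    0.16]
-30 (0.5, 0.27) W 0.0 dq 0.17 [ 0.4   1.52 -0.9   1.55 -0.25  0.85  0.62] axis [0.912 0.41  0.001] el [ 0.52 -0.22  0.38] wr [0.64 0.02 0.16]
-30 (0.47, 0.25) W 0.0 dq 0.18 [ 0.47  1.53 -0.93  1.64 -0.19  0.8   0.6 ] axis [0.912 0.41  0.001] el [ 0.5  -0.26  0.37] wr [ 0.61 -0.    0.16]
-30 (0.53, 0.27) W 0.0 dq 0.16 [ 0.37  1.51 -0.86  1.45 -0.3   0.93  0.64] axis [0.912 0.41  0.001] el [ 0.53 -0.2   0.38] wr [0.67 0.02 0.16]
```

>>> step_arm([
  [[0.5, 0.6, 0], [0, 0, -8.3]],
  [[0.9, 0.9, 0], [0, 0, -8.3]],
  [[0.9, 0.9, 0], [0, 0, -8.3]],
  [[0.9, 0.9, 0], [0, 0, -8.3]],
  [[0.9, 0.9, -1], [0, 0, -8.4]],
  [[0.6, 0.7, -1], [0, 0, -8.4]],
  [[0, 0, 0], [8.06, 0.59, 0]],
  [[0, 0, 0], [8.06, 0.59, 0]],
  [[0, 0, 0], [8.06, 0.59, 0]],
  [[0, 0, 0], [8.06, 0.59, 0]],
])

```text
clock: 6.15
tool_pos: [0.5034, 0.2709, 0.1567]
eef_rot: [0.681, 0.729, 0.046, -0.048]
contact_force: [0.1, -1.1, -3.3]
opening: 0.185
finger_force: 39.9
```

>>> step_arm([
  [[0, 0, 0], [8.06, 0.59, 0]],
  [[0, 0, 0], [8.06, 0.59, 0]],
  [[0, 0, 0], [8.06, 0.59, 0]],
  [[0, 0, 0], [8.06, 0.59, 0]],
  [[0, 0, 0], [8.06, 0.59, 0]],
  [[0, 0, 0], [8.06, 0.59, 0]],
  [[0, 0, 0], [8.06, 0.59, 0]],
  [[0, 0, 0], [8.06, 0.59, 0]],
  [[0, 0, 0], [0, 0, 0]],
  [[0, 0, 0], [0, 0, 0]],
])

```text
clock: 7.15
tool_pos: [0.5026, 0.2706, 0.1538]
eef_rot: [0.554, 0.592, 0.396, -0.43]
contact_force: [0.4, 0.1, -0.5]
opening: 0.189
finger_force: 39.9
```

```bash
python3 - <<'E'
from kin import *
s=r.get_state(); print(s["tool_pos"],np.round(s["q"],2),Ro.from_quat(s["eef_rot"]).as_matrix().round(3),s["opening"],s["contact_force"])
P=np.array(s["tool_pos"]); a=proj("side",P); b=proj("top",P); print(a,b)
A,_=snap("side","side2");B,_=snap("top","top2")
def cr(im,c,h=26):
    x,y=map(int,map(round,c)); return cv2.resize(im[y-h:y+h,x-h:x+h],(390,390),interpolation=cv2.INTER_CUBIC)
cv2.imwrite("pics/s2.png",np.hstack([cr(A,a),cr(B,b)])[:,:,::-1])
E
```

```text
[0.5025786  0.27062982 0.15379986] [ 0.6   1.43 -1.16  1.94 -0.28  0.33  0.41] [[-0.015  0.997 -0.071]
 [ 0.316  0.072  0.946]
 [ 0.949 -0.008 -0.316]] 0.18906840690751134 [ 0.37366646  0.09427987 -0.48188162]
(np.float64(289.5332810870023), np.float64(149.6061264275857)) (np.float64(205.6751151174165), np.float64(259.1745517114469))
```

View pics/s2.png

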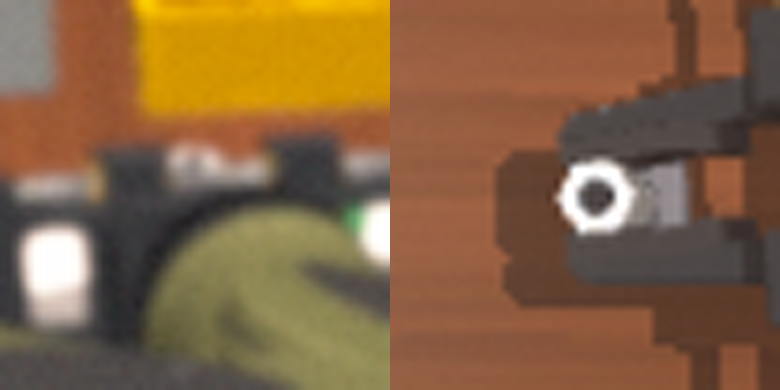

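Top crop: the coupler's end ring at (597,195) faces up, the plate edge at 688 is where a vertical stud puts it, so the nut is upright in the grip. Lower it.

>>> step_arm([
  [[0, 0, -2], [0, 0, 0]],
  [[0, 0, -2.5], [0, 0, 0]],
  [[0, 0, -2.5], [0, 0, 0]],
  [[0, 0, -2], [0, 0, 0]],
  [[0, 0, -1], [0, 0, 0]],
  [[0, 0, -0.6], [0, 0, 0]],
  [[0, 0, -0.2], [0, 0, 0]],
  [[0, 0, 0], [0, 0, 0]],
  [[0, 0, 0], [0, 0, 0]],
  [[0, 0, 0], [0, 0, 0]],
])

```text
clock: 8.25
tool_pos: [0.5028, 0.271, 0.0472]
eef_rot: [0.553, 0.592, 0.397, -0.43]
contact_force: [0.3, 0.2, -0.5]
opening: 0.189
finger_force: 39.9
```

>>> step_arm([
  [[0, 0, -0.1], [0, 0, 0]],
  [[0, 0, -0.1], [0, 0, 0]],
  [[0, 0, 0], [0, 0, 0]],
  [[0, 0, 0], [0, 0, 0]],
  [[0, 0, -0.1], [0, 0, 0]],
  [[0, 0, 0], [0, 0, 0]],
  [[0, 0, 0], [0, 0, 0]],
  [[0, 0, 0], [0, 0, 0]],
  [[0, 0, 0], [0, 0, 0]],
  [[0, 0, 0], [0, 0, 0]],
])

```text
clock: 9.25
tool_pos: [0.5026, 0.271, 0.0435]
eef_rot: [0.553, 0.592, 0.397, -0.431]
contact_force: [0.3, -1.4, -1.7]
opening: 0.186
finger_force: 39.9
```

>>> step_arm([
  [[0, 0, -0.1], [0, 0, 0]],
  [[0, 0, 0], [0, 0, 0]],
  [[0, 0, -0.1], [0, 0, 0]],
  [[0, 0, 0], [0, 0, 0]],
  [[0, 0, 0], [0, 0, 0]],
  [[0, 0, 0], [0, 0, 0]],
  [[0, 0, 0], [0, 0, 0]],
  [[0, 0, 0], [0, 0, 0]],
  [[0, 0, 0], [0, 0, 0]],
  [[0, 0, 0], [0, 0, 0]],
])

```text
clock: 10.25
tool_pos: [0.5027, 0.271, 0.0416]
eef_rot: [0.553, 0.592, 0.397, -0.431]
contact_force: [0.1, 0.4, -0.5]
opening: 0.186
finger_force: 39.9
```

```bash
python3 - <<'E'
from h import *
s=r.get_state(); print(s["tool_pos"],s["contact_force"],s["moment"])
p,d=snap("top","top3"); P=pts("top",d)
c=[int(round(v)) for v in proj("top",[.5035,.265,.058])]; print(c)
o=P[c[1]-6:c[1]+7,c[0]-6:c[0]+7,2]; print((o*1000).round().astype(int))
o=cv2.resize(p[c[1]-30:c[1]+30,c[0]-30:c[0]+30],(600,600),interpolation=cv2.INTER_CUBIC); cv2.imwrite("pics/t3.png",o[:,:,::-1])
E
```

```text
[0.50265888 0.27103932 0.04159814] [ 0.14247794  0.36714634 -0.48887311] [-0.92028328 -0.04807418  0.00549507]
[217, 262]
[[  -3    5   -4   49   48   54   52   50   54   50   50   54   61]
 [  -1    2   -3   53   51   55   56   55   56   53   56   52   59]
 [   0    3   -1   49   46   57   51   47   55   54   58   52   55]
 [   2   -2    0   48   51   56   54   59   55   57   42   40   36]
 [   0    3    0    1   57   56   58   57   56   58   57   41   17]
 [  -1   -3    4   -9   54   56   56   57   56   59   59   54   35]
 [  -5    1    1   58   57   61   63   59   55   55   60   56   52]
 [   0   -2    1   56   60   54   64   61   56   58   59   56   48]
 [  -2    2   -2   54   57   57   62   54   53   55   56   54 1321]
 [  -2    3    0   -3   53   52   56   54   57   55   60   53   40]
 [  -2    2   -3   -2    8   56   58   55   58   61   56   41   37]
 [   2   -2    1    1   14   54   49   48   51   51   57   55   56]
 [   1    0   -1    1   50   45   48   52   53   56   55   57   55]]
```

>>> step_arm([
  [[0, 0, -0.05], [0, 0, 0]],
  [[0, 0, -0.05], [0, 0, 0]],
  [[0, 0, 0], [0, 0, 0]],
  [[0, 0, 0], [0, 0, 0]],
  [[0, 0, 0], [0, 0, 0]],
  [[0, 0, 0], [0, 0, 0]],
  [[0, 0, 0], [0, 0, 0]],
  [[0, 0, 0], [0, 0, 0]],
  [[0, 0, 0], [0, 0, 0]],
  [[0, 0, 0], [0, 0, 0]],
])

```text
clock: 11.3
tool_pos: [0.5027, 0.2712, 0.0415]
eef_rot: [0.553, 0.592, 0.397, -0.431]
contact_force: [0.2, -2.3, 5.1]
opening: 0.186
finger_force: 39.9
```

>>> step_arm([
  [[0, 0, -0.05], [0, 0, 0]],
  [[0, 0, -0.05], [0, 0, 0]],
  [[0, 0, 0], [0, 0, 0]],
  [[0, 0, 0], [0, 0, 0]],
  [[0, 0, 0], [0, 0, 0]],
  [[0, 0, 0], [0, 0, 0]],
  [[0, 0, 0], [0, 0, 0]],
  [[0, 0, 0], [0, 0, 0]],
  [[0, 0, 0], [0, 0, 0]],
  [[0, 0, 0], [0, 0, 0]],
])

```text
clock: 12.3
tool_pos: [0.5027, 0.2714, 0.0415]
eef_rot: [0.552, 0.592, 0.398, -0.431]
contact_force: [-0.2, -3.4, 8.1]
opening: 0.186
finger_force: 39.9
```

>>> step_arm([
  [[0, 0, 0.1], [0, 0, 0]],
  [[0, 0, 0.05], [0, 0, 0]],
  [[0, 0, 0], [0, 0, 0]],
  [[0, 0, 0], [0, 0, 0]],
  [[0, 0, 0], [0, 0, 0]],
  [[0, 0, 0], [0, 0, 0]],
  [[0, 0, 0], [0, 0, 0]],
  [[0, 0, 0], [0, 0, 0]],
  [[0, 0, 0], [0, 0, 0]],
  [[0, 0, 0], [0, 0, 0]],
])

```text
clock: 13.3
tool_pos: [0.5027, 0.2712, 0.0415]
eef_rot: [0.553, 0.592, 0.397, -0.431]
contact_force: [0.1, -1.7, 5.1]
opening: 0.187
finger_force: 39.9
```

>>> step_arm([
  [[0, 0, 0], [0, 0, 0]],
  [[0, 0, 0], [0, 0, 0]],
  [[0, 0, 0], [0, 0, 0]],
  [[0, 0, 0], [0, 0, 0]],
  [[0, 0, 0], [0, 0, 0]],
  [[0, 0, 0], [0, 0, 0]],
  [[0.07, -0.95, 0.3], [0, 0, 0]],
  [[0.15, -1.9, 0.6], [0, 0, 0]],
  [[0.2, -2.8, 0.9], [0, 0, 0]],
  [[0.2, -2.8, 0.9], [0, 0, 0]],
], fingers=0.45)

```text
clock: 14.3
tool_pos: [0.5087, 0.1852, 0.0684]
eef_rot: [0.553, 0.592, 0.397, -0.431]
contact_force: [-0.5, -0.0, -0.1]
opening: 0.45
finger_force: 0.0
```

```bash
python3 - <<'E'
from kin import *
s=r.get_state(); print(s["tool_pos"],s["contact_force"],s["opening"],np.round(s["q"],2))
p,d=snap("top","top4"); P=pts("top",d)
c=[int(round(v)) for v in proj("top",[.5035,.265,.058])]
hs=cv2.cvtColor(p,cv2.COLOR_RGB2HSV); m=((hs[...,1]<80)&(hs[...,2]>120)).astype(np.uint8)
for y in range(c[1]-12,c[1]+14): print(y,''.join('#' if q else '.' for q in m[y,c[0]-12:c[0]+24]),(P[y,c[0]-8:c[0]+16:2,2]*1000).round().astype(int))
print(c)
a=cv2.resize(p[c[1]-24:c[1]+24,c[0]-20:c[0]+28],(480,480),interpolation=cv2.INTER_CUBIC); cv2.imwrite("pics/t4.png",a[:,:,::-1])
E
```

```text
[0.50869133 0.18517717 0.06841701] [-0.46316347 -0.00326637 -0.07669583] 0.45024105834838907 [ 0.71  1.54 -1.04  1.83 -0.18  0.51  0.5 ]
250 .................................... [ 0 -5 -5 -1 -3  2  2  3 -3 -5  0  1]
251 .................................... [ 2 -3  4 -3  2 -4  3 -3 -3  4  0 -5]
252 .................................... [-2  0  1 -2  0 -3 -2 -2  0 -4  0  2]
253 .................................... [-1  4 -4 -3  5 -4 -2 -5  0  0  1  3]
254 .................................... [-2 -5 -6 -2 -1  0 -3  1  0 -1  3 -4]
255 .................................... [-2 -5 -1 -1 -2 -1 -2  4  1  0  0  0]
256 .................................... [ 2  0 -4 -1  2 -4 -1 -3 -3  3 -2 -3]
257 ...............#########............ [ 3 -4 -5  1  1 -9  4 13 14 11  5  0]
258 ..........##############............ [ 2 -1 -5 14 14 12 13 12 12 15  0 -1]
259 ..........##############............ [ 1 -3 -3 15 60 60 50 10 14 11  4 -4]
260 ..........##############............ [ 2  5  2 60 62 54 61 33 11 13  3 -3]
261 ..........##############............ [-2 -1  0 55 60 63 61 37  8 11 -2 -2]
262 .........##
[... 401 characters left out ...]
#######............ [-5 -4  1 20 52 44 41 36  9 10  8  2]
268 ...........##############........... [-3 -5 -1 -5  8 19 12 16 17 13 12  1]
269 ..........###############........... [-2  0 -2 -3 15 13 14 17 14 14 12  0]
270 ...........#############............ [ 2 -6 -1 -1 12 14 15 16 14 19  9 -2]
271 ...........###.#######.............. [-1 -1 -2 -1 13  7  8  8  7  1  4 -1]
272 .................###................ [ 5 -1 -1 -4  3  0 -1  3 -2  1 -3 -4]
273 .................................... [-4 -3  1 -1 -2 -2  1  0  2 -4  1  1]
274 .................................... [-3 -2 -1  5  3  2  3 -2  4  4  3 -3]
275 .................................... [-8 -1  1  3  2  4 -6 -2 -5  1  2  1]
[217, 262]
```

View pics/t4.png

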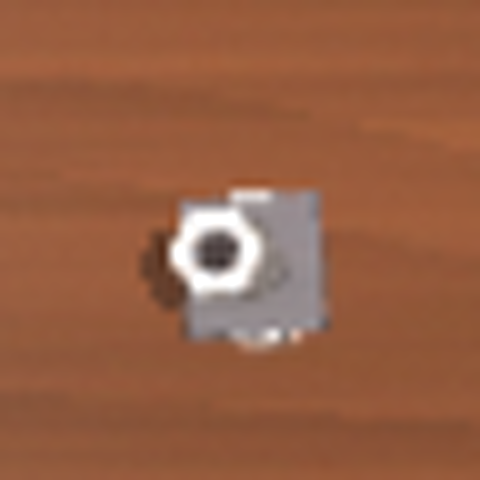

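Top crop: the nut stands free on its head, ring centre at px (218.2,262.7), with head ends protruding along image vertical (world x). Now reorient the gripper above it.

>>> step_arm([
  [[0, 0, 2.5], [-8, -0.6, 0]],
  [[0, 0, 2.5], [-8, -0.6, 0]],
  [[0, 0, 2.5], [-8, -0.6, 0]],
  [[0, 0, 2.5], [-8, -0.6, 0]],
  [[0, 1, 2], [-8, -0.6, 0]],
  [[0, 1.5, 0], [-8, -0.6, 0]],
  [[-0.1, 2, 0], [-8, -0.6, 0]],
  [[-0.2, 2, 0], [-8, -0.6, 0]],
  [[-0.2, 1.4, 0], [-7.5, -0.5, 0]],
  [[0, 0, 0], [0, 0, 0]],
])

```text
clock: 15.35
tool_pos: [0.4987, 0.2708, 0.1866]
eef_rot: [0.674, 0.738, 0.02, -0.028]
contact_force: [-1.0, 1.0, 0.3]
opening: 0.452
finger_force: 0.0
```

```bash
python3 - <<'E'
from kin import *
s=r.get_state(); print(s["tool_pos"],np.round(s["q"],2),Ro.from_quat(s["eef_rot"]).as_matrix().round(4))
print(ray("top",218.2,262.7,.058))
D=json.load(open("D.json")); D.append(dict(q=list(s["q"]),p=list(s["tool_pos"]),e=list(s["eef_rot"]))); json.dump(D,open("D.json","w")); print(fit())
E
```

```text
[0.49866014 0.27075813 0.18656635] [-0.49  0.67 -0.09  1.82 -0.02  0.63 -0.45] [[-0.0905  0.9958 -0.0136]
 [ 0.9935  0.0913  0.0677]
 [ 0.0687 -0.0074 -0.9976]]
[0.50214293 0.26350982 0.058     ]
3.0096503862431234e-06
```

>>> step_arm([
  [[0.1, -0.2, -1.5], [-2, -0.4, -0.5]],
  [[0.1, -0.2, -2], [-1.9, -0.4, -0.6]],
  [[0.1, -0.2, -2], [0, 0, 0]],
  [[0.1, -0.1, -2], [0, 0, 0]],
  [[0, 0, -1.5], [0, 0, 0]],
  [[0, 0, 0], [0, 0, 0]],
  [[0, 0, 0], [0, 0, 0]],
  [[0, 0, 0], [0, 0, 0]],
  [[0, 0, 0], [0, 0, 0]],
  [[0, 0, 0], [0, 0, 0]],
])

```text
clock: 16.35
tool_pos: [0.5079, 0.2498, 0.0959]
eef_rot: [0.689, 0.724, -0.001, 0.002]
contact_force: [-0.1, 0.3, -0.3]
opening: 0.448
finger_force: 0.0
```

```bash
python3 - <<'E'
from kin import *
s=r.get_state(); print(s["tool_pos"],np.round(s["q"],2),Ro.from_quat(s["eef_rot"]).as_matrix().round(4))
E
```

```text
[0.50792561 0.24982135 0.09592185] [-0.54  0.82 -0.01  1.86  0.03  0.46 -0.52] [[-0.0492  0.9988  0.0017]
 [ 0.9988  0.0492 -0.0043]
 [-0.0044  0.0015 -1.    ]]
```

>>> step_arm([
  [[-0.3, 0.7, 0], [0.25, 0.1, 0.7]],
  [[-0.23, 0.72, 0], [0, 0, 0.6]],
  [[0, 0, -1.5], [0, 0, 0]],
  [[0, 0, 0], [0, 0, 0]],
  [[0, 0, -1.5], [0, 0, 0]],
  [[0, 0, -1.5], [0, 0, 0]],
  [[0, 0, -1.2], [0, 0, 0]],
  [[0, 0, -0.5], [0, 0, 0]],
  [[0, 0, 0], [0, 0, 0]],
  [[0, 0, 0], [0, 0, 0]],
])

```text
clock: 17.35
tool_pos: [0.5024, 0.2638, 0.0332]
eef_rot: [0.681, 0.732, -0.001, -0.0]
contact_force: [0.4, 0.0, 1.1]
opening: 0.448
finger_force: 0.0
```

>>> step_arm([
  [[0, 0, 0], [0, 0, 0]],
  [[0, 0, 0], [0, 0, 0]],
  [[0, 0, 0], [0, 0, 0]],
  [[0, 0, 0], [0, 0, 0]],
  [[0, 0, 0], [0, 0, 0]],
  [[0, 0, 0], [0, 0, 0]],
  [[0, 0, 0], [0, 0, 0]],
  [[0, 0, 0], [0, 0, 0]],
  [[0, 0, 0], [0, 0, 0]],
  [[0, 0, 0], [0, 0, 0]],
], fingers=0.1, grip_force=5)

```text
clock: 18.35
tool_pos: [0.5026, 0.2639, 0.0335]
eef_rot: [0.681, 0.732, -0.0, 0.0]
contact_force: [0.1, -0.6, 5.3]
opening: 0.193
finger_force: 5.0
```

>>> step_arm([
  [[0, 0, 0], [0, 0, 0]],
  [[0, 0, 0], [0, 0, 0]],
  [[0, 0, 0], [0, 0, 0]],
  [[0, 0, 0], [0, 0, -7]],
  [[0, 0, 0], [0, 0, -8]],
  [[0, 0, 0], [0, 0, -8]],
  [[0, 0, 0], [0, 0, -8]],
  [[0, 0, 0], [0, 0, -8]],
  [[0, 0, 0], [0, 0, -8]],
  [[0, 0, 0], [0, 0, -8]],
], fingers=0.45)

```text
clock: 19.35
tool_pos: [0.502, 0.2638, 0.0329]
eef_rot: [0.943, 0.332, -0.001, -0.0]
contact_force: [-0.2, -0.0, -0.3]
opening: 0.45
finger_force: 0.0
```

>>> step_arm([
  [[0, 0, 0], [0, 0, -5]],
  [[0, 0, 0], [0, 0, 0]],
  [[0, 0, 0], [0, 0, 0]],
  [[0, 0, 0], [0, 0, 0]],
  [[0, 0, 0], [0, 0, 0]],
  [[0, 0, 0], [0, 0, 0]],
  [[0, 0, 0], [0, 0, 0]],
  [[0, 0, 0], [0, 0, 0]],
  [[0, 0, 0], [0, 0, 0]],
  [[0, 0, 0], [0, 0, 0]],
])

```text
clock: 20.35
tool_pos: [0.5023, 0.2638, 0.0332]
eef_rot: [0.956, 0.293, -0.001, -0.0]
contact_force: [-1.2, -0.2, 0.7]
opening: 0.452
finger_force: 0.0
```

```bash
python3 - <<'E'
from kin import *
s=r.get_state(); M=Ro.from_quat(s["eef_rot"]).as_matrix();print(s["tool_pos"],np.round(s["q"],2),M.round(4),np.degrees(np.arctan2(M[1,1],M[0,1])),s["contact_force"])
E
```

```text
[0.50228472 0.2638145  0.03323104] [-0.67  0.94  0.18  1.88 -0.43  0.36 -1.13] [[ 8.278e-01  5.610e-01 -1.200e-03]
 [ 5.610e-01 -8.278e-01  4.000e-04]
 [-7.000e-04 -1.000e-03 -1.000e+00]] -55.87824237721997 [-1.19680992 -0.21714746  0.71171851]
```

>>> step_arm([
  [[0, 0, 0], [0, 0, 0]],
  [[0, 0, 0], [0, 0, 0]],
  [[0, 0, 0], [0, 0, 0]],
  [[0, 0, 0], [0, 0, 0]],
  [[0, 0, 0], [0, 0, 0]],
  [[0, 0, 0], [0, 0, 0]],
  [[0, 0, 0], [0, 0, 0]],
  [[0, 0, 0], [0, 0, 0]],
  [[0, 0, 0], [0, 0, 0]],
  [[0, 0, 0], [0, 0, 0]],
], fingers=0, grip_force=40)

```text
clock: 21.35
tool_pos: [0.5023, 0.2638, 0.0332]
eef_rot: [0.956, 0.293, -0.0, -0.0]
contact_force: [0.2, 0.6, -0.3]
opening: 0.19
finger_force: 40.0
```

```bash
python3 - <<'E'
from kin import *
s=r.get_state(); print(s["opening"],s["contact_force"],s["tool_pos"],s["clock"])
T=np.load("top0.npz")["p"]; S=np.load("side0.npz")["p"]
a=cv2.resize(T[185:225,335:515],(800,178),interpolation=cv2.INTER_CUBIC)
b=cv2.resize(S[225:405,330:420],(400,800),interpolation=cv2.INTER_CUBIC)
b=cv2.rotate(b,cv2.ROTATE_90_COUNTERCLOCKWISE)
cv2.imwrite("pics/c5.png",np.vstack([a,b])[:,:,::-1])
E
```

```text
0.1903619986026125 [ 0.24765563  0.5861088  -0.31774267] [0.5023128  0.26380465 0.0332302 ] 21.35
```

View pics/c5.png

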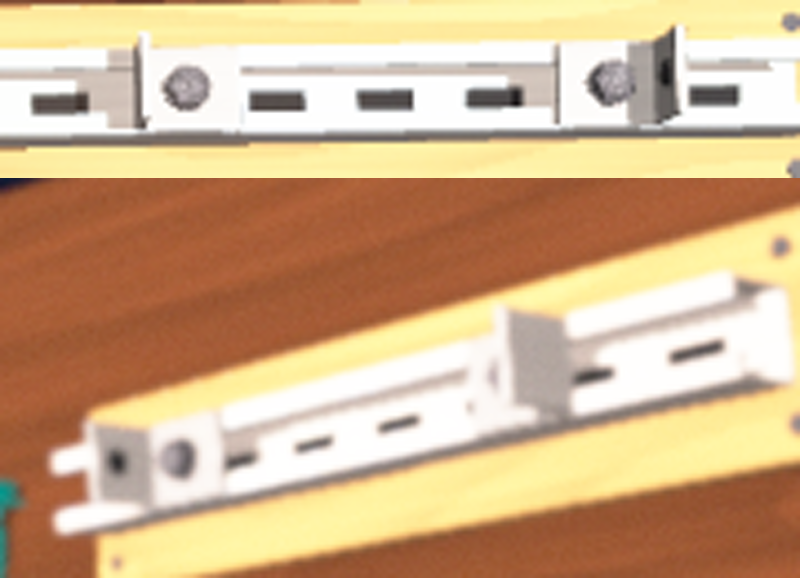

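Crop: bracket bolts at top px (376.7,204.2) and (472.1,203.3), foot inner edges at columns 388.2 and 460.2; the upper lip band and both channel edges are visible between them.

```bash
python3 - <<'E'
from kin import *
np.set_printoptions(precision=4,suppress=True)
for q in ((376.7,204.2),(472.1,203.3)): print("bolt",ray("top",*q,.0725))
for q in ((388.2,204),(460.2,204)): print("foot inner",ray("top",*q,.064))
T=cv2.cvtColor(np.load("top0.npz")["p"],cv2.COLOR_RGB2GRAY).astype(float)
U=[];I=[];Lw=[];cols=[]
def cross(col,r0,lev,down):
    for k in range(r0,r0+12):
        a,b=col[k],col[k+1]
        if (a>=lev>b) if down else (a<lev<=b): return k+(a-lev)/(a-b)
    return np.nan
for u in range(391,457):
    c=T[:,u]
    U.append(cross(c,191,244,False)); I.append(cross(c,196,228,True)); Lw.append(cross(c,210,180,True)); cols.append(u)
cols=np.array(cols)
for nm,V,off in (("outer+",U,.0205),("lip+",I,.011),("outer-",Lw,-.0205)):
    V=np.array(V); ok=np.isfinite(V); k=np.polyfit(cols[ok],V[ok],1); rs=V[ok]-np.polyval(k,cols[ok])
    X0=ray("top",391,np.polyval(k,391),.059);X1=ray("top",456,np.polyval(k,456),.059)
    print(nm,ok.sum(),rs.std().round(2),(X0+X1)/2,"centre x",((X0+X1)/2)[0]-off,"slope",(X1-X0)[0]/(X1-X0)[1])
# depth-based
P=pts("top",np.load("top0.npz")["d"]); 
for z0,nm in ((.05,"top"),):
    M=P[186:222,391:457]; k=(M[...,2]>.05)&(M[...,2]<.07); print("depth x range of top",np.percentile(M[k][:,0],[1,50,99]))
E
```

```text
bolt [ 0.6208 -0.0687  0.0725]
bolt [ 0.6211 -0.2673  0.0725]
foot inner [ 0.6224 -0.0936  0.064 ]
foot inner [ 0.6212 -0.2444  0.064 ]
outer+ 66 0.13 [ 0.6434 -0.1688  0.059 ] centre x 0.6228934596164206 slope -0.00699723480836666
lip+ 66 0.15 [ 0.6338 -0.1686  0.059 ] centre x 0.6227572321190877 slope -0.010417054744783407
outer- 66 0.09 [ 0.6013 -0.1679  0.059 ] centre x 0.6217535531541503 slope -0.008382680410899313
depth x range of top [0.6017 0.6119 0.6426]
```

>>> step_arm([
  [[0, 0, 1], [0, 0, 0]],
  [[0, 0, 3], [0, 0, 0]],
  [[0, 0, 4], [0, 0, 0]],
  [[0, 0, 4], [0, 0, 7]],
  [[0.5, -2, 3], [0, 0, 8]],
  [[1, -4, 1.7], [0, 0, 8]],
  [[1.3, -4.5, 0], [0, 0, 8]],
  [[1.3, -4.5, 0], [0, 0, 8]],
  [[1.3, -4.5, 0], [0, 0, 8]],
  [[1.3, -4.5, 0], [0, 0, 8]],
])

```text
clock: 22.35
tool_pos: [0.5693, 0.0218, 0.2009]
eef_rot: [0.711, 0.704, -0.001, 0.0]
contact_force: [0.1, 1.3, -0.9]
opening: 0.183
finger_force: 40.0
```

>>> step_arm([
  [[1.3, -4.5, 0], [0, 0, 8]],
  [[1.3, -4.5, 0], [0, 0, 8]],
  [[1.3, -4.5, 0], [0, 0, 8]],
  [[1.2, -4, 0], [0, 0, 7.4]],
  [[0.2, -1.7, 0], [0, 0, 0]],
  [[0, 0, 0], [0, 0, 0]],
  [[0, 0, 0], [0, 0, 0]],
  [[0, 0, 0], [0, 0, 0]],
  [[0, 0, 0], [0, 0, 0]],
  [[0, 0, 0], [0, 0, 0]],
])

```text
clock: 23.35
tool_pos: [0.6224, -0.1664, 0.2004]
eef_rot: [0.495, 0.869, -0.0, -0.0]
contact_force: [-0.2, -0.2, -1.2]
opening: 0.191
finger_force: 40.0
```

```bash
cat > st.py <<'E'
from kin import *
s=r.get_state(); M=Ro.from_quat(s["eef_rot"]).as_matrix();print(s["clock"],s["tool_pos"],np.round(s["q"],2),"z",M[:,2].round(4),"az",np.degrees(np.arctan2(M[1,1],M[0,1])).round(2),s["contact_force"],s["opening"])
E
python3 st.py
```

```text
23.35 [ 0.62238872 -0.16644469  0.20041813] [ 0.29  0.76 -0.19  1.54  0.18  0.86  0.57] z [-5.e-04 -7.e-04 -1.e+00] az 30.65 [-0.24616641 -0.16542134 -1.22985011] 0.19060068819249493
```

>>> step_arm([
  [[0, -0.15, -2.3], [0, 0, 0]],
  [[0, 0, -3], [0, 0, 0]],
  [[0, 0, -2.5], [0, 0, 0]],
  [[0, 0, -1.5], [0, 0, 0]],
  [[0, 0, 0], [0, 0, 0]],
  [[0, 0, 0], [0, 0, 0]],
  [[0, 0, 0], [0, 0, 0]],
  [[0, 0, 0], [0, 0, 0]],
  [[0, 0, 0], [0, 0, 0]],
  [[0, 0, 0], [0, 0, 0]],
])

```text
clock: 24.35
tool_pos: [0.6226, -0.1698, 0.1078]
eef_rot: [0.496, 0.868, -0.0, 0.0]
contact_force: [0.2, -0.3, -1.4]
opening: 0.188
finger_force: 40.0
```

```bash
python3 st.py; python3 - <<'E'
from h import *
p,d=snap("side","s6"); t,_=snap("top","t6")
c=[int(v) for v in proj("side",[.6226,-.168,.09])]; e=[int(v) for v in proj("top",[.6226,-.168,.09])]; print(c,e)
a=cv2.resize(p[c[1]-25:c[1]+25,c[0]-25:c[0]+25],(400,400),interpolation=cv2.INTER_CUBIC)
b=cv2.resize(t[e[1]-25:e[1]+25,e[0]-25:e[0]+25],(400,400),interpolation=cv2.INTER_CUBIC)
cv2.imwrite("pics/s6.png",np.hstack([a,b])[:,:,::-1])
E
```

```text
24.35 [ 0.62255091 -0.16977125  0.10778069] [ 0.28  0.88 -0.17  1.6   0.21  0.68  0.54] z [ 4.0e-04 -1.3e-03 -1.0e+00] az 30.52 [ 0.21729404 -0.25722463 -1.36504052] 0.1879756871076646
[365, 291] [425, 201]
```

View pics/s6.png

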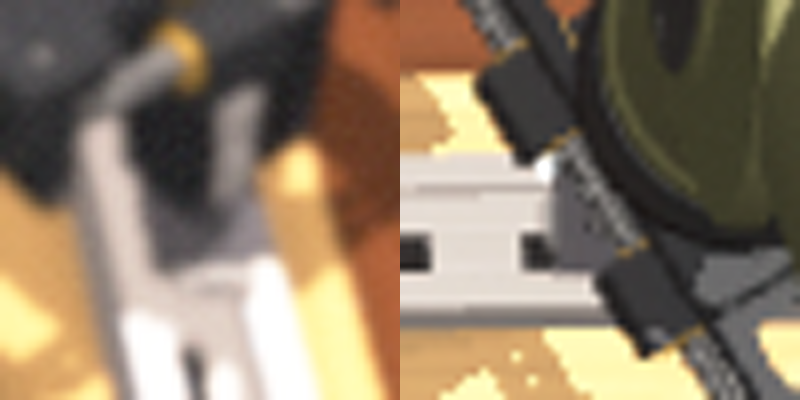

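The crops show the head and plate over the slot between the brackets; the gripper hides finer detail, so I go on by force.

>>> step_arm([
  [[0, 0.1, -1.0], [0, 0, 0]],
  [[0, 0, -0.4], [0, 0, 0]],
  [[0, 0, -0.2], [0, 0, 0]],
  [[0, 0, -0.2], [0, 0, 0]],
  [[0, 0, 0], [0, 0, 0]],
  [[0, 0, 0], [0, 0, 0]],
  [[0, 0, 0], [0, 0, 0]],
  [[0, 0, 0], [0, 0, 0]],
  [[0, 0, 0], [0, 0, 0]],
  [[0, 0, 0], [0, 0, 0]],
])

```text
clock: 25.45
tool_pos: [0.6219, -0.1686, 0.0899]
eef_rot: [0.496, 0.868, -0.001, -0.0]
contact_force: [-2.3, 1.1, 4.9]
opening: 0.187
finger_force: 40.0
```

```bash
python3 st.py
```

```text
25.45 [ 0.6218711  -0.16862043  0.08994049] [ 0.28  0.9  -0.16  1.61  0.22  0.64  0.54] z [-0.0014 -0.0012 -1.    ] az 30.51 [-2.26683801  1.11861575  4.94513701] 0.18692299315980032
```

>>> step_arm([
  [[-0.08, 0, 0], [0, 0, 0]],
  [[0, 0, 0], [0, 0, 0]],
  [[0, 0, -0.1], [0, 0, 0]],
  [[0, 0, -0.1], [0, 0, 0]],
  [[0, 0, -0.1], [0, 0, 0]],
  [[0, 0, 0], [0, 0, 0]],
  [[0, 0, 0], [0, 0, 0]],
  [[0, 0, 0], [0, 0, 0]],
  [[0, 0, 0], [0, 0, 0]],
  [[0, 0, 0], [0, 0, 0]],
])

```text
clock: 26.45
tool_pos: [0.6221, -0.1686, 0.0861]
eef_rot: [0.496, 0.868, -0.0, 0.001]
contact_force: [2.6, -0.9, -1.7]
opening: 0.188
finger_force: 40.0
```

```bash
python3 st.py
```

```text
26.45 [ 0.62205299 -0.16864862  0.08610545] [ 0.28  0.91 -0.16  1.61  0.22  0.63  0.54] z [ 6.0e-04 -1.1e-03 -1.0e+00] az 30.52 [ 2.55380108 -0.94555869 -1.65551337] 0.18818165649024227
```

>>> step_arm([
  [[0.03, 0, -0.2], [0, 0, 0]],
  [[0, 0, -0.3], [0, 0, 0]],
  [[0, 0, -0.2], [0, 0, 0]],
  [[0, 0, -0.2], [0, 0, 0]],
  [[0, 0, -0.1], [0, 0, 0]],
  [[0, 0, 0], [0, 0, 0]],
  [[0, 0, 0], [0, 0, 0]],
  [[0, 0, 0], [0, 0, 0]],
  [[0, 0, 0], [0, 0, 0]],
  [[0, 0, 0], [0, 0, 0]],
], grip_force=55)

```text
clock: 27.45
tool_pos: [0.6223, -0.1687, 0.0771]
eef_rot: [0.496, 0.868, -0.0, 0.001]
contact_force: [1.2, 1.3, 6.3]
opening: 0.185
finger_force: 55.0
```

```bash
python3 st.py
```

```text
27.45 [ 0.62225595 -0.16871121  0.07712481] [ 0.28  0.92 -0.16  1.62  0.22  0.62  0.53] z [ 6.0e-04 -1.4e-03 -1.0e+00] az 30.52 [1.19747463 1.30858732 6.30895808] 0.18502251857121985
```

>>> step_arm([
  [[0, 0, -0.2], [0, 0, 0]],
  [[0, 0, -0.15], [0, 0, 0]],
  [[0, 0, -0.1], [0, 0, 0]],
  [[0, 0, 0], [0, 0, 0]],
  [[0, 0, 0], [0, 0, 0]],
  [[0, 0, 0], [0, 0, 0]],
  [[0, 0, 0], [0, 0, 0]],
  [[0, 0, 0], [0, 0, 0]],
  [[0, 0, 0], [0, 0, 0]],
  [[0, 0, 0], [0, 0, 0]],
])

```text
clock: 28.45
tool_pos: [0.6223, -0.1687, 0.0732]
eef_rot: [0.496, 0.868, -0.0, 0.001]
contact_force: [-0.2, -0.1, 10.4]
opening: 0.181
finger_force: 55.0
```

```bash
python3 st.py
```

```text
28.45 [ 0.62228533 -0.16868776  0.0732263 ] [ 0.28  0.93 -0.16  1.62  0.22  0.61  0.53] z [ 8.0e-04 -1.5e-03 -1.0e+00] az 30.52 [-0.19716005 -0.08651738 10.43547184] 0.18131080405756114
```

>>> step_arm([
  [[0, 0, 0], [0, 0, -4]],
  [[0, 0, 0], [0, 0, -7]],
  [[0, 0, 0], [0, 0, -8]],
  [[0, 0, 0], [0, 0, -8]],
  [[0, 0, 0], [0, 0, -8]],
  [[0, 0, 0], [0, 0, -8]],
  [[0, 0, 0], [0, 0, -8]],
  [[0, 0, 0], [0, 0, -8]],
  [[0, 0, 0], [0, 0, -8]],
  [[0, 0, 0], [0, 0, -8]],
])

```text
clock: 29.45
tool_pos: [0.6221, -0.1692, 0.0732]
eef_rot: [0.923, 0.384, -0.0, 0.0]
contact_force: [-0.2, 0.6, 10.1]
opening: 0.186
finger_force: 55.0
```

>>> step_arm([
  [[0, 0, 0], [0, 0, -8]],
  [[0, 0, 0], [0, 0, -7]],
  [[0, 0, 0], [0, 0, 0]],
  [[0, 0, 0], [0, 0, 0]],
  [[0, 0, 0], [0, 0, 0]],
  [[0, 0, 0], [0, 0, 0]],
  [[0, 0, 0], [0, 0, 0]],
  [[0, 0, 0], [0, 0, 0]],
  [[0, 0, 0], [0, 0, 0]],
  [[0, 0, 0], [0, 0, 0]],
])

```text
clock: 30.45
tool_pos: [0.6221, -0.1692, 0.0732]
eef_rot: [0.965, 0.263, 0.0, -0.0]
contact_force: [-0.5, -0.3, 10.5]
opening: 0.185
finger_force: 55.0
```

```bash
python3 st.py
```

```text
30.45 [ 0.62207155 -0.16922926  0.07323007] [ 0.07  0.95  0.24  1.63 -0.35  0.61 -0.54] z [-0.e+00  2.e-04 -1.e+00] az -59.53 [-0.45990003 -0.25548484 10.51120297] 0.18469487884693003
```

>>> step_arm([
  [[0, 0, 0.1], [0, 0, 0]],
  [[0, 0, 0.1], [0, 0, 0]],
  [[0, 0, 0.1], [0, 0, 0]],
  [[0, 0, 0.1], [0, 0, 0]],
  [[0, 0, 0.1], [0, 0, 0]],
  [[0, 0, 0], [0, 0, 0]],
  [[0, 0, 0], [0, 0, 0]],
  [[0, 0, 0], [0, 0, 0]],
  [[0, 0, 0], [0, 0, 0]],
  [[0, 0, 0], [0, 0, 0]],
])

```text
clock: 31.45
tool_pos: [0.622, -0.1692, 0.0777]
eef_rot: [0.965, 0.263, -0.0, -0.0]
contact_force: [1.2, 0.4, 6.0]
opening: 0.189
finger_force: 55.0
```

```bash
python3 st.py
```

```text
31.45 [ 0.62203397 -0.16921326  0.07768827] [ 0.06  0.94  0.25  1.63 -0.35  0.62 -0.54] z [-2.e-04  1.e-04 -1.e+00] az -59.53 [1.22862672 0.44625941 6.04826351] 0.1893248614284232
```

>>> step_arm([
  [[0, 0, 0.05], [0, 0, 0]],
  [[0, 0, 0.05], [0, 0, 0]],
  [[0, 0, 0], [0, 0, 0]],
  [[0, 0, 0], [0, 0, 0]],
  [[0, 0, 0], [0, 0, 0]],
  [[0, 0, 0], [0, 0, 0]],
  [[0, 0, 0], [0, 0, 0]],
  [[0, 0, 0], [0, 0, 0]],
  [[0, 0, 0], [0, 0, 0]],
  [[0, 0, 0], [0, 0, 0]],
])

```text
clock: 32.45
tool_pos: [0.6221, -0.1692, 0.0786]
eef_rot: [0.965, 0.263, -0.0, -0.0]
contact_force: [0.8, -0.0, 5.8]
opening: 0.188
finger_force: 55.0
```

```bash
python3 st.py
```

```text
32.45 [ 0.62205007 -0.1692071   0.07860432] [ 0.06  0.94  0.25  1.63 -0.35  0.62 -0.54] z [-2.e-04  0.e+00 -1.e+00] az -59.53 [ 0.76178631 -0.03085953  5.75157721] 0.18775301298930966
```

>>> step_arm([
  [[0, 0, 0.05], [0, 0, 0]],
  [[0, 0, 0.05], [0, 0, 0]],
  [[0, 0, 0], [0, 0, 0]],
  [[0, 0, 0], [0, 0, 0]],
  [[0, 0, 0], [0, 0, 0]],
  [[0, 0, 0], [0, 0, 0]],
  [[0, 0, 0], [0, 0, 0]],
  [[0, 0, 0], [0, 0, 0]],
  [[0, 0, 0], [0, 0, 0]],
  [[0, 0, 0], [0, 0, 0]],
])

```text
clock: 33.45
tool_pos: [0.622, -0.1691, 0.0788]
eef_rot: [0.965, 0.263, -0.0, -0.0]
contact_force: [3.2, -2.8, 1.3]
opening: 0.185
finger_force: 55.0
```

```bash
python3 st.py
```

```text
33.45 [ 0.62200846 -0.16908052  0.07879792] [ 0.06  0.94  0.25  1.63 -0.35  0.62 -0.54] z [-6.e-04 -1.e-04 -1.e+00] az -59.49 [ 3.15557671 -2.84676207  1.28793905] 0.18471765648347102
```

The nut has stopped at z ≈ 45.6 mm and the force has dropped, so it is seated in the grooves. Release and withdraw.

>>> step_arm([
  [[0, 0, 0], [0, 0, 0]],
  [[0, 0, 0], [0, 0, 0]],
  [[0, 0, 0], [0, 0, 0]],
  [[0, 0, 0], [0, 0, 0]],
  [[0, 0, 0], [0, 0, 0]],
  [[0, 0, 0], [0, 0, 0]],
  [[0, 0, 1], [0, 0, 0]],
  [[0, 0, 2], [0, 0, 0]],
  [[0, 0, 3], [0, 0, 0]],
  [[0, 0, 4], [0, 0, 0]],
], fingers=0.4)

```text
clock: 34.45
tool_pos: [0.6207, -0.1683, 0.1791]
eef_rot: [0.965, 0.263, -0.002, -0.001]
contact_force: [0.3, -0.3, 1.6]
opening: 0.399
finger_force: 0.0
```

>>> step_arm([
  [[0, 0, 4], [0, 0, 0]],
  [[-3, 0, 3], [0, 0, 0]],
  [[-4, 0, 0], [0, 0, 0]],
  [[-4, 0, 0], [0, 0, 0]],
  [[-4, 0, 0], [0, 0, 0]],
  [[-4, 0, 0], [0, 0, 0]],
  [[0, 0, 0], [0, 0, 0]],
  [[0, 0, 0], [0, 0, 0]],
  [[0, 0, 0], [0, 0, 0]],
  [[0, 0, 0], [0, 0, 0]],
])

```text
clock: 35.45
tool_pos: [0.4333, -0.1687, 0.2489]
eef_rot: [0.965, 0.264, 0.0, 0.0]
contact_force: [0.6, -0.8, 0.6]
opening: 0.401
finger_force: 0.0
```

```bash
python3 st.py; python3 - <<'E'
from h import *
p,d=snap("side","s7"); t,td=snap("top","t7")
c=[int(v) for v in proj("side",[.6226,-.168,.08])]; e=[int(v) for v in proj("top",[.6226,-.168,.08])]; print(c,e)
a=cv2.resize(p[c[1]-30:c[1]+30,c[0]-25:c[0]+25],(400,480),interpolation=cv2.INTER_CUBIC)
b=cv2.resize(t[e[1]-30:e[1]+30,e[0]-25:e[0]+25],(400,480),interpolation=cv2.INTER_CUBIC)
cv2.imwrite("pics/s7.png",np.hstack([a,b])[:,:,::-1])
P=pts("top",td); print((P[e[1]-8:e[1]+8,e[0]-8:e[0]+9:2,2]*1000).round().astype(int))
E
```

```text
35.45 [ 0.43333274 -0.16872224  0.24889879] [ 0.05  0.49  0.33  2.03 -0.26  0.66 -0.48] z [ 4.e-04  0.e+00 -1.e+00] az -59.42 [ 0.58083379 -0.76774009  0.62612267] 0.40128262729788183
[365, 294] [424, 202]
[[ 22  19  21  15  18  18  16  16  16]
 [ 59  54  63  60  56  58  58  58  63]
 [ 58  62  57  60  64  56  56  57  63]
 [ 57  60  54  56  61 101 105  60  55]
 [ 54  63  56  62 103 102 100 105  57]
 [ 57  65  62  64 106 107 103 101  58]
 [ 17  59  62  65 104 104 104 109  20]
 [ 18  64  60  87 105 105 101 106 107]
 [ 18  60  59  95 103 102 102  99  21]
 [ 17  62  59  91 102 103  99 103  19]
 [ 20  68  58  83 101 102 105 103  20]
 [ 21  60  58  84  96 103 102  65  17]
 [ 21  64  66  77  91  95  90  64  20]
 [ 16  61  62  62  83  78  61  54  21]
 [ 21  61  63  59  63  64  61  64  20]
 [ 25  59  58  64  62  64  61  62  24]]
```

View pics/s7.png

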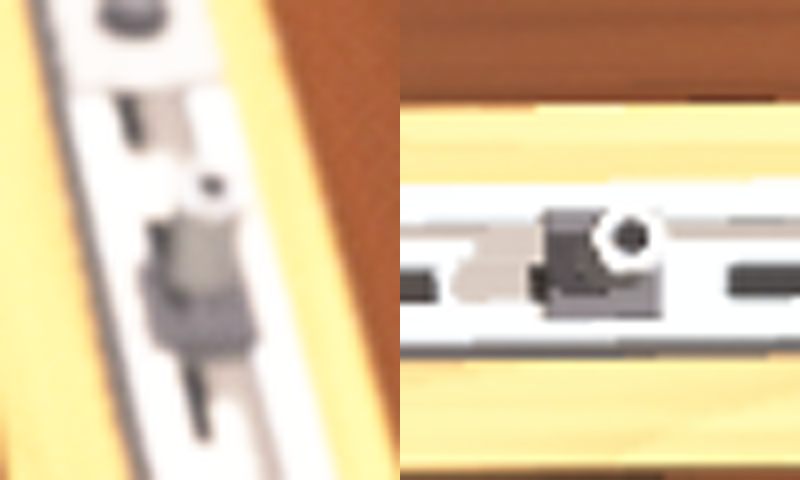

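The nut stands upright and crosswise on the rail. Its top is at about 103 mm (45.5 + 58 expected), the plate is square on the channel, and it sits midway between the brackets. The gripper is clear.

```bash
python3 -c "
from plant import r
print(r.finish_job())"
```

```text
the job is handed in; nothing more can be done
None
```

The spring channel nut stands upright and crosswise in the rail, caught in its grooves within about a millimetre of midway between the brackets, and the job is handed in at about 35.5 s of the 69 s allowed.

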